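# Find the socket that fits the clamp nut

### The arm

A 6-joint arm with a two-finger parallel gripper is mounted at the origin on the work surface. World frame = base frame: x ahead of the robot, y to its left, z up, the work surface at z = 0. Lengths are in mm, angles in rad, forces in N, time in s.
With the tool pointing down it reaches from about 400 to 925 mm from the base axis. Payload 12.5 kg.
Tool frame: the origin (TCP) lies at the very end of the fingers, on their centre line; the grasp point (between the pads) lies 19 mm behind it; z points along the fingers, y is the direction in which the jaws open and shut (so a half turn about z gives the same grasp; the last joint's range is limited). The gripper opens to 95 mm and grips with 3 to 60 N. Pads are 20 mm wide; open, the fingers measure 119 mm over their backs; the gripper's body (75 mm by 180 mm) begins 59 mm behind the grasp point.
Start: joints at [1.051, 0.491, 1.559, -0, 1.092, -0.106], TCP at [251.293, 572.275, 214.661] pointing down, gripper open.
Joint ranges: [-3.1, 3.1], [-0.84, 2.19], [0.05, 2.79], [-1.13, 4.28], [0.06, 2.93], [-2.69, 2.69]. Speed limits (rad/s): [2.22, 2.22, 2.79, 3.14, 3.14, 3.14].

### API

Orientations are given as [roll, pitch, yaw] about the fixed x, y, z axes, in that order (R = Rz(yaw) Ry(pitch) Rx(roll)).
In Python, from cell import env, read_camera, get_calibration gives the robot as it stands.
- The arm moves only by the tool arm_command, never from a script. Its argument "targets" is a list of rows, each a list of 3 entries, a list of its own where there are three numbers: the turn, a rotation vector about the tool's x, y, z in rad, then the shift along the tool's x, y, z in m, then the closure in counts, from 0 (fully open) to 255 (shut). In form: [[[rx, ry, rz], [tx, ty, tz], fingers], ...]. A call has 1 to 8 rows; each row is the pose to reach, as a shift and turn from the pose commanded when the call began, along the tool's axes at that moment; what a row does not reach only later rows make up. A row lasts 1/10 s, in which the tool goes at most 50 mm and 8.59 degrees, less where a joint would pass 70% of its speed; a pose out of reach is approached as far as the arm can. A call with a gripper value outside its range is refused whole. The fingers move at their own pace and stop on an object; the grip force is fixed at half the most. Time passes only in rows, so rows that repeat a pose let the fingers close. It gives the time, the measured TCP pose, the force and the opening at its end, in the units of the state.
- env.state(): the state, without advancing time (a new reading comes with each control period).
- read_camera(name): name is "side" or "top"; returns (picture, depth): 384x512x3 uint8, blue, green, red; 384x512 float32, mm along the optical axis (not along the pixel's ray), 0 where there is no reading.
- get_calibration(name): a dict with "vfov" (degrees; the focal length in pixels is half the picture's height over the tangent of half this angle, whatever the lens; pixels are square), "cx", "cy" (the principal point, pixels), "world_from_camera" (4x4, takes a point from camera to world coordinates). Camera axes: x right, y down, z forward; pixel columns grow to the right and rows downward; lengths in mm; the calibration is good to about 2 mm. A picture is of the moment at which its call begins. get_calibration takes no time and is no camera call.
- env.job_done(): hands the job in, once; it reports no verdict.
The state is a dict: "t": time; "joints": joint angles; "qvel": joint speeds; "tau": joint torques, N m; "eef_pos": TCP position; "tcp_rot": TCP orientation; "ft_force": force on the tool from outside, world axes, zero at the start; "moment": the same for the moment, N m; "opening": opening from 0.0 (shut) to 1.0 (fully open).
Only numpy, scipy, OpenCV 4.12 (cv2) and the standard library are available. Lean on these libraries where they do the work, as an engineer would, in place of code of your own. Each camera call takes 0.05 s, during which the arm holds its last target.

### The job

By trying them on, find which of the three banded sockets fits the hex nut on the red washer, in the middle of the strap that clamps the wooden blank. Finish while still gripping the fitting socket, upright and pushed fully home over that nut until its rim is down on the red washer: do not let go. Stand any socket that does not fit back upright on the bench, and leave the tin, the mallet and the small carving alone.

Things in the scene. Friction and masses are not known exactly. Their poses are not given: they have to be found in the camera images.
- red_washer (a point): Centre of the top face of the square red plate washer (60 mm), on the axis of the nut to be fitted, 50 mm above the bench; z up. It is in the middle of a dark steel strap (66 mm in its x, 250 mm in its y) on a wooden blank (110 x 270 x 40 mm), all rigidly fixed. Two more nuts sit on grey washers 78 mm to its +y and -y: not to be worked on.
- nut_top (a point): Centre of the top of the fixed hex nut on the red washer, 16 mm above it (top 3 mm bevelled); two of its flats face this point's +x and -x. It is one of three, varying and not told: 18 mm across flats, its 12 mm stud rising 30 mm above the nut; 24 mm, its 16 mm stud rising 18 mm; or 30 mm, its 20 mm stud rising 6 mm. The side nuts are the other two.
- small_head (a point): Centre of the square head (26 x 26 mm, 40 mm high, faces square to its x and y; the place to grip) on top of the steel socket with the yellow band. The socket stands mouth down, z up: a cylinder 44 mm across from its rim to 60 mm up, then the head from 60 to 100 mm; this point is 80 mm above the rim. About 0.4 kg, varying.
- small_rim (a point): Centre of the lower rim of the yellow-banded socket, axes as its head. Its hexagonal mouth is 20 mm across flats (two flats face its +x and -x) and 50 mm deep. It fits only the nut 2 mm smaller: on a bigger nut the rim stops about 16 mm above the washer; on a smaller nut it comes down on the stud, the rim 8 or 20 mm above the washer.
- socket_small: The socket with the yellow band; origin at the centre of its lower rim, axes as its head point. All three sockets look alike outside but for the band.
- medium_head (a point): Centre of the square head (26 x 26 mm, 40 mm high, faces square to its x and y; the place to grip) on top of the steel socket with the blue band. The socket stands mouth down, z up: a cylinder 44 mm across from its rim to 60 mm up, then the head from 60 to 100 mm; this point is 80 mm above the rim. About 0.4 kg, varying.
- medium_rim (a point): Centre of the lower rim of the blue-banded socket, axes as its head. Its hexagonal mouth is 26 mm across flats (two flats face its +x and -x) and 38 mm deep. It fits only the nut 2 mm smaller: on a bigger nut the rim stops about 16 mm above the washer; on a smaller nut it comes down on the stud, the rim 8 or 20 mm above the washer.
- socket_medium: The socket with the blue band; origin at the centre of its lower rim, axes as its head point. All three sockets look alike outside but for the band.
- large_head (a point): Centre of the square head (26 x 26 mm, 40 mm high, faces square to its x and y; the place to grip) on top of the steel socket with the green band. The socket stands mouth down, z up: a cylinder 44 mm across from its rim to 60 mm up, then the head from 60 to 100 mm; this point is 80 mm above the rim. About 0.4 kg, varying.
- large_rim (a point): Centre of the lower rim of the green-banded socket, axes as its head. Its hexagonal mouth is 32 mm across flats (two flats face its +x and -x) and 26 mm deep. It fits only the nut 2 mm smaller: on a bigger nut the rim stops about 16 mm above the washer; on a smaller nut it comes down on the stud, the rim 8 or 20 mm above the washer.
- socket_large: The socket with the green band; origin at the centre of its lower rim, axes as its head point. All three sockets look alike outside but for the band.
- tin: Open tin, 76 mm across and 90 mm high, yellow and red; bystander; origin under its centre.
- mallet: Carver's wooden mallet standing on its head, 80 mm across, 225 mm high; bystander; origin under its centre.
- carving: Small dark turned carving, 76 mm across, 112 mm high; bystander; origin under its centre.

How it is judged:
By the outcome, as a careful person would: the job done as asked, in the order asked, and still so for the second after the job is handed in, while the arm keeps its last pose, push and grip.
It also fails if it takes over 72 s, if anything falls off the work surface, if the arm or the gripper's body presses on something with over 40 N, if the wrist force passes 120 N, or if a joint passes its speed limit or range.

## Working session

There is one attempt and no reset: what is moved stays moved. The work goes in short steps, Python scripts to look and compute and a tool call to move; the robot and the scene stay as the last step left them, time stands still between calls to the robot, and variables do not carry over. Pictures are saved under pics/ and viewed, and the job is handed in when it is done.

Besides the shell and the picture viewer there is one more tool, called after "Call:" in YAML: its name, and indented under it one key for each argument. arm_command: Moves the arm, as the interface text tells. Its arguments: {"type":"object","properties":{"targets":{"type":"array"}},"required":["targets"]}

```bash
mkdir -p pics; ls; python3 - <<'E'
from cell import env, read_camera, get_calibration
import cv2,numpy as np
print(env.state())
for n in ("top","side"):
    p,d=read_camera(n); cv2.imwrite(f"pics/{n}0.png",p); np.save(f"pics/{n}0.npy",d)
    print(get_calibration(n))
E
```

```text
pics
{'t': 0.0, 'joints': array([ 1.05137823e+00,  4.91522260e-01,  1.55948606e+00, -1.18770422e-05,
        1.09168635e+00, -1.05625812e-01]), 'qvel': array([-1.61172359e-03, -1.39875255e-04, -6.36931423e-04,  4.86684030e-05,
        4.16786340e-04,  1.93160653e-04]), 'tau': array([ 3.88699715e-03, -6.12649941e+01, -2.58195966e+01,  6.94179372e-02,
        4.81073989e-02, -7.32681951e-05]), 'eef_pos': array([251.16984538, 572.0265732 , 214.07231309]), 'tcp_rot': array([-3.14049567e+00, -1.05709680e-04,  2.72780579e+00]), 'ft_force': array([ 0.14422616, -0.14640365,  0.13964892]), 'moment': array([ 0.0396857 , -0.04188694, -0.00778918]), 'opening': 0.9990945532378835}
{'vfov': 56.544892110800205, 'cx': 256.9191318603583, 'cy': 190.70867295337447, 'world_from_camera': array([[-8.74360687e-03, -9.90911539e-01,  1.34230662e-01,
         4.65098039e+02],
       [-9.99763122e-01,  5.98717691e-03, -2.09249733e-02,
         8.68176600e+01],
       [ 1.99311348e-02, -1.34381825e-01, -9.90729163e-01,
         9.48933460e+02],
       [ 0.00000000e+00,  0.00000000e+00,  0.00000000e+00,
         1.00000000e+00]])}
{'vfov': 52.850051173349456, 'cx': 254.36405667882536, 'cy': 189.61292393261687, 'world_from_camera': array([[-9.43280222e-01, -2.18647581e-01,  2.49831260e-01,
         3.70442567e+02],
       [-3.31678459e-01,  6.53618458e-01, -6.80273703e-01,
         6.60287903e+02],
       [-1.45541234e-02, -7.24552377e-01, -6.89066056e-01,
         6.67660327e+02],
       [ 0.00000000e+00,  0.00000000e+00,  0.00000000e+00,
         1.00000000e+00]])}
```

View pics/top0.png

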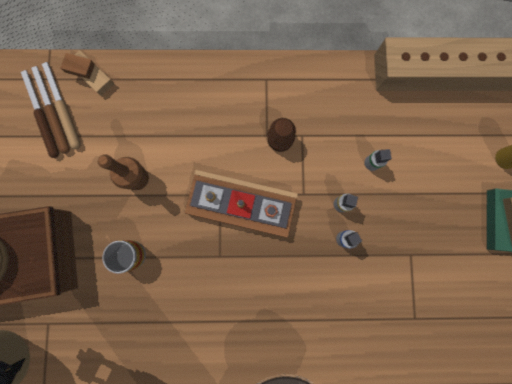

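View pics/side0.png

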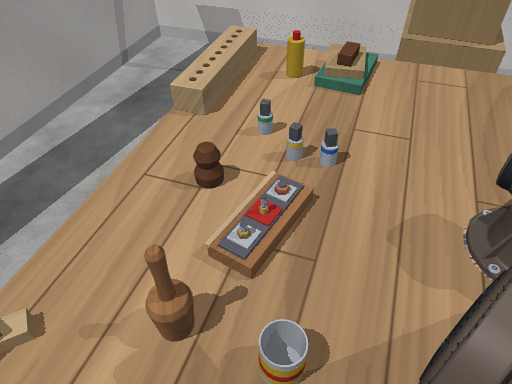

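```bash
python3 - <<'E'
import cv2
t=cv2.imread("pics/top0.png"); s=cv2.imread("pics/side0.png")
def c(im,x,y,w,h,k,n): cv2.imwrite(n,cv2.resize(im[y:y+h,x:x+w],None,fx=k,fy=k,interpolation=cv2.INTER_CUBIC))
c(t,180,165,125,80,6,"pics/c1.png"); c(s,205,165,115,110,5,"pics/c2.png"); c(t,320,140,90,120,5,"pics/c3.png"); c(s,240,90,110,80,6,"pics/c4.png")
E
```

```text
(no output)
```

View pics/c1.png

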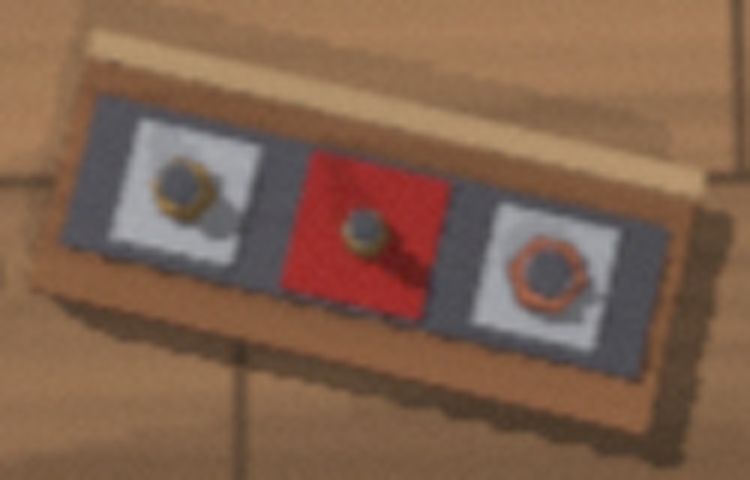

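View pics/c2.png

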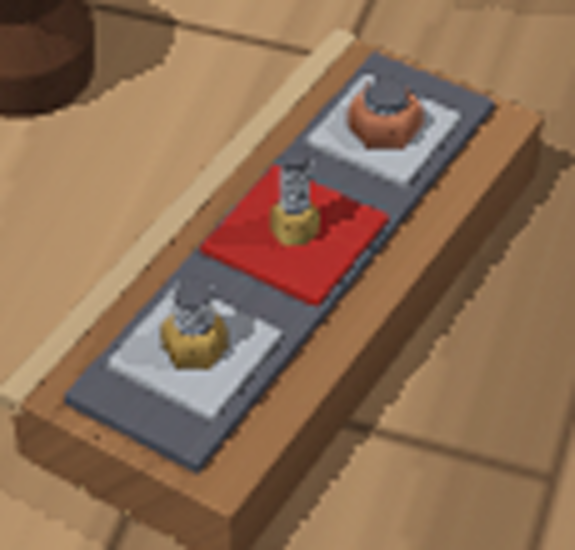

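View pics/c3.png

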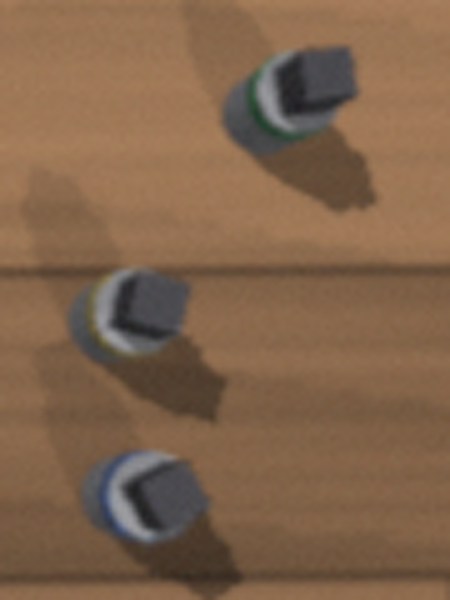

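View pics/c4.png

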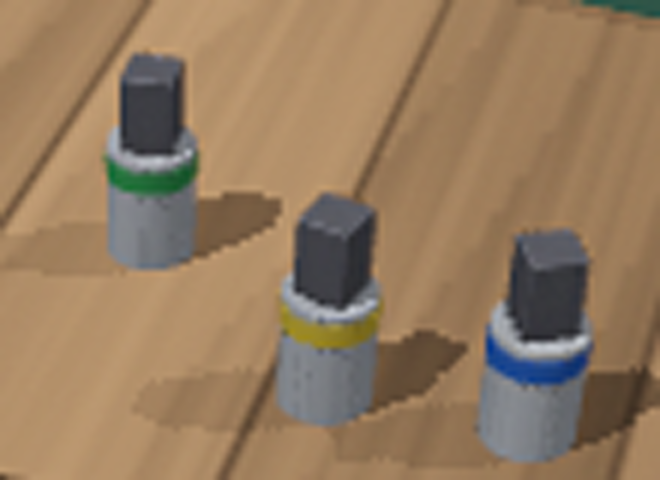

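```bash
cat > h.py <<'E'
import cv2,numpy as np
from cell import env, read_camera, get_calibration
def cloud(n,d):
    c=get_calibration(n); h,w=d.shape; f=h/2/np.tan(np.radians(c["vfov"]/2))
    u,v=np.meshgrid(np.arange(w),np.arange(h))
    P=np.stack([(u-c["cx"])*d/f,(v-c["cy"])*d/f,d,np.ones_like(d)],-1)@c["world_from_camera"].T
    P=P[...,:3]; P[d<=0]=np.nan; return P
E
python3 - <<'E'
from h import *
for n in ("top","side"):
    im=cv2.imread(f"pics/{n}0.png"); d=np.load(f"pics/{n}0.npy"); P=cloud(n,d)
    ok=np.isfinite(P[...,2])
    b,g,r=[im[...,i].astype(int) for i in range(3)]
    red=ok&(r>110)&(g<60)&(b<60)&(P[...,2]>35)&(P[...,2]<70)
    reg={"top":(180,165,305,245),"side":(205,165,320,275)}[n]
    m=np.zeros_like(red); m[reg[1]:reg[3],reg[0]:reg[2]]=1; red&=m
    Q=P[red]; print(n,"red n",len(Q),"z",np.median(Q[:,2]), "rect",cv2.minAreaRect(Q[:,:2].astype(np.float32)))
    # strap dark + washers: z 43..56 region
    S=P[m&ok&(P[...,2]>30)&(P[...,2]<56)]; print(" blank",cv2.minAreaRect(S[:,:2].astype(np.float32)),np.percentile(S[:,2],[10,50,90]))
    st=m&ok&(P[...,2]>40)&(abs(r-g)<25)&(abs(b-g)<25)&(g<125)
    bench=P[ok&(P[...,0]>350)&(P[...,0]<650)&(abs(P[...,1])<200)&(P[...,2]<15)]; print(" bench z",np.median(bench[:,2]))
    # sockets heads
    hm=ok&(P[...,2]>93)&(P[...,2]<110)
    k,l,s,c=cv2.connectedComponentsWithStats(hm.astype(np.uint8))
    for i in range(1,k):
        if 15<s[i,4]<400:
            H=P[l==i]; (cx,cy),wh,a=cv2.minAreaRect(H[:,:2].astype(np.float32)); print(" head",c[i].round(1),s[i,4],(round(cx,1),round(cy,1)),np.round(wh,1),round(a,1),"z",np.median(H[:,2]).round(1))
E
```

```text
top red n 459 z 49.32704348883294 rect ((554.413818359375, 109.12223815917969), (59.49911117553711, 60.03887939453125), 76.55187225341797)
 blank ((557.400390625, 110.20643615722656), (270.08929443359375, 115.76527404785156), 76.36022186279297) [37.99454928 42.83600549 49.73231011]
 bench z -0.9064616095613474
 head [282.4 128.3] 341 (736.6, 4.0) [52.3 51.3] 90.0 z 104.8
 head [384.6 154. ] 116 (669.2, -246.4) [26.  27.6] 3.0 z 98.9
 head [350.9 199.9] 122 (556.7, -157.5) [26.8 25.8] 75.1 z 98.7
 head [239.6 201.7] 18 (553.7, 109.7) [9.9 9.6] 0.0 z 95.4
 head [353.8 238.6] 126 (464.0, -160.4) [25.7 26.7] 27.7 z 98.8
 head [  3.1 355.6] 73 (213.9, 638.0) [39.2  5.8] 30.2 z 99.9
side red n 456 z 50.70791234929686 rect ((552.3157958984375, 108.04786682128906), (62.7669792175293, 61.15788269042969), 76.15479278564453)
 blank ((619.107666015625, 91.75286102294922), (273.30767822265625, 248.25289916992188), 76.26395416259766) [39.14715724 42.80452738 51.03358999]
 bench z 0.9184871608142657
 head [495.1   1.2] 107 (7.6, -1327.5) [ 20.3 150.9] 87.7 z 98.4
 head [348.8  49.8] 267 (499.8, -656.6) [114.4  49.8] 83.8 z 105.7
 head [294.9  49.8] 84 (674.2, -603.5) [59.3 36.2] 13.8 z 101.7
 head [265.1 102.2] 72 (667.0, -248.0) [25.6 27.3] 6.9 z 100.3
 head [295.8 126.5] 90 (553.6, -159.5) [28.2 28.1] 64.3 z 100.2
 head [331.5 132. ] 85 (463.1, -163.4) [25.9 27.8] 31.9 z 100.5
 head [206.  150.3] 274 (732.9, 6.2) [53.3 46.5] 20.7 z 104.5
 head [263.7 196.5] 26 (552.6, 109.4) [12.4 11.4] 71.5 z 96.4
 head [510.1 212.4] 39 (72.2, -4.1) [41.3  4.3] 86.1 z 97.0
```

```bash
cat >> h.py <<'E'
from scipy.spatial.transform import Rotation as R
def plan(xyz,yawdeg):
    s=env.state(); A=R.from_euler("xyz",s["tcp_rot"]); B=R.from_euler("xyz",[np.pi,0,np.radians(yawdeg)])
    print("t",s["t"],"pos",s["eef_pos"].round(1),"rot",np.degrees(s["tcp_rot"]).round(2),"F",s["ft_force"].round(1),"M",s["moment"].round(2),"op",round(s["opening"],3),"j",s["joints"].round(2))
    print("turn",(A.inv()*B).as_rotvec().round(4),"shift",(A.inv().apply(np.array(xyz)-s["eef_pos"])/1000).round(4))
E
python3 -c "
from h import *
plan([555,-158.5,215],164.5)"
```

```text
t 0.1 pos [251.2 572.1 214.1] rot [-1.7994e+02 -1.0000e-02  1.5629e+02] F [ 0.8  0.  -1.4] M [ 0.03 -0.05  0.01] op 1.002 j [ 1.05  0.49  1.56 -0.    1.09 -0.11]
turn [-0.001  -0.0002 -0.1433] shift [-5.719e-01 -5.468e-01 -4.000e-04]
```

Call:
arm_command:
  targets:
    - [[0,0,-0.143],[-0.572,-0.547,0],90]
    - [[0,0,-0.143],[-0.572,-0.547,0],90]
    - [[0,0,-0.143],[-0.572,-0.547,0],90]
    - [[0,0,-0.143],[-0.572,-0.547,0],90]
    - [[0,0,-0.143],[-0.572,-0.547,0],90]
    - [[0,0,-0.143],[-0.572,-0.547,0],90]
    - [[0,0,-0.143],[-0.572,-0.547,0],90]
    - [[0,0,-0.143],[-0.572,-0.547,0],90]

```text
t: 0.9
eef_pos: [405.1, 201.0, 214.6]
tcp_rot: [3.141, 0.0, 2.871]
ft_force: [0.5, -0.1, 0.6]
opening: 0.645
```

```bash
python3 -c "
from h import *
plan([555,-158.5,215],164.5)"
```

```text
t 0.9 pos [405.1 201.  214.6] rot [179.99   0.   164.5 ] F [ 0.5 -0.1  0.6] M [ 0.08 -0.09 -0.  ] op 0.645 j [ 0.31  0.25  1.96  0.    0.93 -0.99]
turn [ 0.0001  0.     -0.    ] shift [-0.2405 -0.3064 -0.0004]
```

Call:
arm_command:
  targets:
    - [[0,0,0],[-0.2405,-0.3064,0],90]
    - [[0,0,0],[-0.2405,-0.3064,0],90]
    - [[0,0,0],[-0.2405,-0.3064,0],90]
    - [[0,0,0],[-0.2405,-0.3064,0],90]
    - [[0,0,0],[-0.2405,-0.3064,0],90]
    - [[0,0,0],[-0.2405,-0.3064,0],90]
    - [[0,0,0],[-0.2405,-0.3064,0],90]
    - [[0,0,0],[-0.2405,-0.3064,0],90]

```text
t: 1.7
eef_pos: [555.1, -159.4, 214.3]
tcp_rot: [-3.142, -0.0, 2.87]
ft_force: [-0.5, 0.8, 0.4]
opening: 0.645
```

```bash
python3 -c "
from h import *
plan([555,-158.5,65],164.5)
for n in ('top','side'):
    p,d=read_camera(n); cv2.imwrite(f'pics/{n}1.png',p)
"
```

```text
t 1.7 pos [ 555.1 -159.4  214.3] rot [-1.8000e+02 -1.0000e-02  1.6442e+02] F [-0.5  0.8  0.4] M [0.04 0.01 0.06] op 0.645 j [-0.39  0.42  1.68 -0.    1.04 -1.69]
turn [-0.     -0.0002 -0.0013] shift [0.0003 0.0008 0.1493]
```

View pics/side1.png

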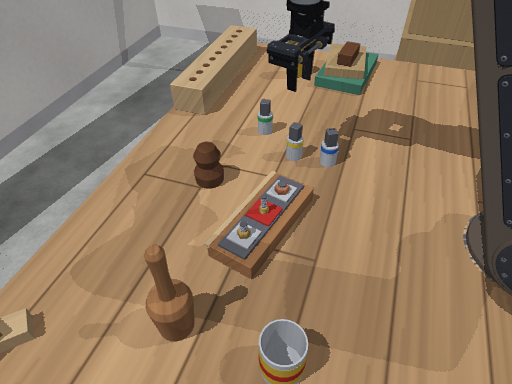

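Call:
arm_command:
  targets:
    - [[0,0,0],[0,0.001,0.05],90]
    - [[0,0,0],[0,0.001,0.1],90]
    - [[0,0,0],[0,0.001,0.13],90]
    - [[0,0,0],[0,0.001,0.149],90]
    - [[0,0,0],[0,0.001,0.149],90]

```text
t: 2.3
eef_pos: [553.4, -154.7, 63.1]
tcp_rot: [3.141, -0.005, 2.871]
ft_force: [1.1, 0.1, 1.2]
opening: 0.646
```

```bash
python3 -c "
from h import *
plan([555,-158.5,65],164.5)
for n in ('top','side'):
    p,d=read_camera(n); cv2.imwrite(f'pics/{n}2.png',p)
a=cv2.imread('pics/side2.png')[60:180,230:370]; b=cv2.imread('pics/top2.png')[140:260,290:430]
cv2.imwrite('pics/c5.png',cv2.resize(np.hstack([a,b]),None,fx=2.8,fy=2.8,interpolation=cv2.INTER_CUBIC))
"
```

```text
t 2.3 pos [ 553.4 -154.7   63.1] rot [179.96  -0.29 164.5 ] F [1.1 0.1 1.2] M [-0.    0.02  0.03] op 0.646 j [-0.39  0.62  1.82  0.    0.71 -1.69]
turn [ 0.0007 -0.005   0.    ] shift [-0.0025 -0.0033 -0.0019]
```

View pics/c5.png

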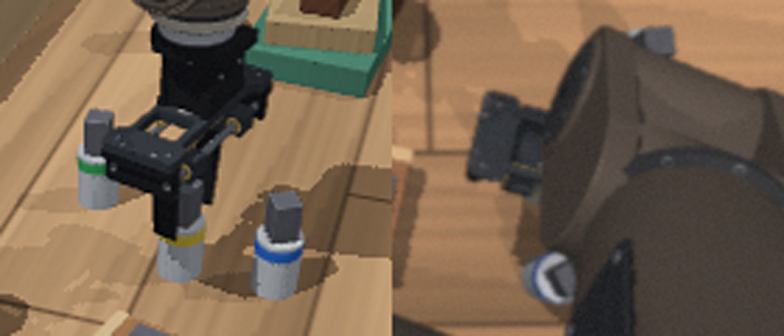

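Call:
arm_command:
  targets:
    - [[0,0,0],[0,0,0],90]
    - [[0,0,0],[0,0,0],90]

```text
t: 2.6
eef_pos: [555.3, -155.8, 66.9]
tcp_rot: [-3.141, 0.002, 2.871]
ft_force: [-0.4, 0.2, 0.3]
opening: 0.648
```

```bash
python3 -c "
from h import *
plan([555,-158.5,65],164.5)"
```

```text
t 2.6 pos [ 555.3 -155.8   66.9] rot [-1.7999e+02  1.2000e-01  1.6449e+02] F [-0.4  0.2  0.3] M [ 0.04  0.   -0.05] op 0.648 j [-0.39  0.61  1.82  0.    0.71 -1.69]
turn [-0.0002  0.002  -0.0001] shift [-0.0004 -0.0027  0.0019]
```

Call:
arm_command:
  targets:
    - [[0,0,0],[0,-0.0025,0.001],90]
    - [[0,0,0],[0,-0.0025,0.001],90]
    - [[0,0,0],[0,-0.0025,0.001],255]
    - [[0,0,0],[0,-0.0025,0.001],255]
    - [[0,0,0],[0,-0.0025,0.001],255]
    - [[0,0,0],[0,-0.0025,0.001],255]
    - [[0,0,0],[0,-0.0025,0.001],255]
    - [[0,0,0],[0,-0.0025,0.001],255]

```text
t: 3.4
eef_pos: [554.2, -158.1, 64.6]
tcp_rot: [-3.142, -0.0, 2.871]
ft_force: [-1.0, -1.2, -1.4]
opening: 0.273
```

```bash
python3 -c "
from h import *
plan([555,-158.5,65],164.5)"
```

```text
t 3.4 pos [ 554.2 -158.1   64.6] rot [-180.     -0.    164.49] F [-1.  -1.2 -1.4] M [-0.18  0.09  0.06] op 0.273 j [-0.39  0.61  1.82 -0.    0.71 -1.69]
turn [-0.     -0.     -0.0001] shift [-0.0009 -0.0001 -0.0004]
```

Call:
arm_command:
  targets:
    - [[0,0,0],[0,0,-0.01],255]
    - [[0,0,0],[0,0,-0.04],255]
    - [[0,0,0],[0,0,-0.08],255]
    - [[0,0,0],[0,0,-0.12],255]
    - [[0,0,0],[0,0,-0.145],255]
    - [[0,0,0],[0,0,-0.15],255]

```text
t: 4.0
eef_pos: [554.8, -158.3, 217.8]
tcp_rot: [-3.141, 0.005, 2.871]
ft_force: [0.1, -0.8, -5.9]
opening: 0.274
```

```bash
python3 -c "
from h import *
plan([553.2,109.1,215],166.4)"
```

```text
t 4.0 pos [ 554.8 -158.3  217.8] rot [-179.98    0.26  164.49] F [ 0.1 -0.8 -5.9] M [-0.02 -0.02  0.01] op 0.274 j [-0.39  0.42  1.68  0.    1.04 -1.69]
turn [-0.0005  0.0046 -0.0334] shift [0.0731 0.2572 0.0024]
```

Call:
arm_command:
  targets:
    - [[0,0,-0.033],[0.012,0.04,0],255]
    - [[0,0,-0.033],[0.025,0.087,0],255]
    - [[0,0,-0.033],[0.038,0.134,0],255]
    - [[0,0,-0.033],[0.051,0.181,0],255]
    - [[0,0,-0.033],[0.063,0.222,0],255]
    - [[0,0,-0.033],[0.071,0.248,0],255]
    - [[0,0,-0.033],[0.073,0.257,0],255]
    - [[0,0,-0.033],[0.073,0.257,0],255]

```text
t: 4.8
eef_pos: [552.1, 109.9, 213.6]
tcp_rot: [-3.141, -0.002, 2.906]
ft_force: [-0.4, -0.4, -5.5]
opening: 0.272
```

Call:
arm_command:
  targets:
    - [[0,0,0],[0,0,0],255]
    - [[0,0,0],[0,0,0],255]
    - [[0,0,0],[0,0,0],255]
    - [[0,0,0],[0,0,0],255]

```text
t: 5.2
eef_pos: [552.7, 108.3, 214.6]
tcp_rot: [3.142, 0.0, 2.903]
ft_force: [0.3, 0.1, -4.3]
opening: 0.272
```

```bash
python3 -c "
from h import *
plan([553.2,109.1,215],166.4)
for n in ('top','side'):
    p,d=read_camera(n); cv2.imwrite(f'pics/{n}3.png',p); np.save(f'pics/{n}3.npy',d)
a=cv2.imread('pics/side3.png')[100:280,180:340]; b=cv2.imread('pics/top3.png')[120:300,180:340]
cv2.imwrite('pics/c6.png',cv2.resize(np.hstack([a,b]),None,fx=2.5,fy=2.5,interpolation=cv2.INTER_CUBIC))
"
```

```text
t 5.2 pos [552.7 108.3 214.6] rot [180.     0.   166.31] F [ 0.3  0.1 -4.3] M [ 0.05  0.03 -0.05] op 0.272 j [ 0.08  0.4   1.71  0.    1.03 -1.26]
turn [ 0.0001  0.0001 -0.0016] shift [-0.0003  0.0009 -0.0004]
```

View pics/c6.png

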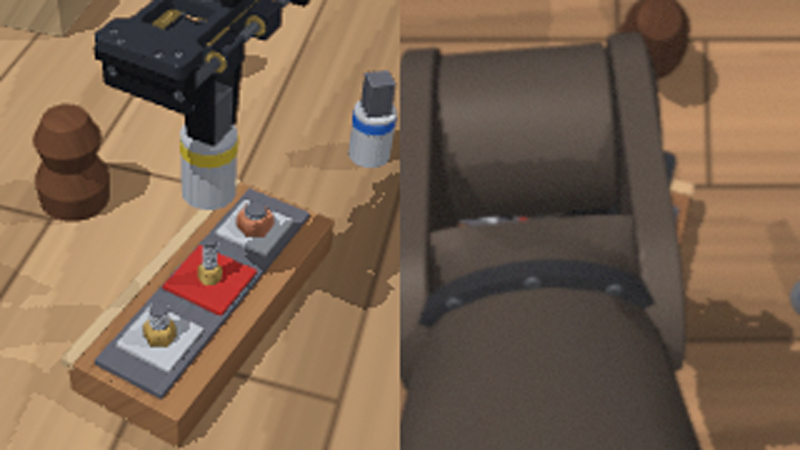

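```bash
cat >> h.py <<'E'
from scipy.optimize import least_squares
def socket_axis(im,P,guess,zlo,zhi):
    m=np.isfinite(P[...,2])&(P[...,2]>zlo)&(P[...,2]<zhi)&(np.hypot(P[...,0]-guess[0],P[...,1]-guess[1])<30)
    Q=P[m]
    # tilted axis: cx+a*z
    zc=(zlo+zhi)/2
    f=lambda p: np.hypot(Q[:,0]-p[0]-p[2]*(Q[:,2]-zc),Q[:,1]-p[1]-p[3]*(Q[:,2]-zc))-22
    r=least_squares(f,[*guess,0,0],loss="soft_l1")
    v,u=np.nonzero(m)
    return len(Q),r.x.round(3),np.std(f(r.x)).round(2),(u.min(),u.max(),v.min(),v.max())
def rays(n,uv,z):
    c=get_calibration(n); f=192/np.tan(np.radians(c["vfov"]/2)); T=c["world_from_camera"]
    d=np.c_[(uv[:,0]-c["cx"])/f,(uv[:,1]-c["cy"])/f,np.ones(len(uv))]@T[:3,:3].T
    return T[:3,3]+d*((z-T[2,3])/d[:,2])[:,None]
def redplane(n,im,z,reg):
    b,g,r=[im[...,i].astype(int) for i in range(3)]
    m=((r-g>60)&(r-b>60)&(g<70)).astype(np.uint8); mm=np.zeros_like(m); mm[reg[1]:reg[3],reg[0]:reg[2]]=1; m*=mm
    c=max(cv2.findContours(m,cv2.RETR_EXTERNAL,cv2.CHAIN_APPROX_NONE)[0],key=cv2.contourArea)
    h=cv2.convexHull(c)[:,0].astype(float)
    Q=rays(n,h,z); return cv2.minAreaRect(Q[:,:2].astype(np.float32))
E
python3 -c "
from h import *
im=cv2.imread('pics/side3.png');P=cloud('side',np.load('pics/side3.npy'))
print(socket_axis(im,P,(553,108),155,198))
im0=cv2.imread('pics/side0.png');P0=cloud('side',np.load('pics/side0.npy'))
print(socket_axis(im0,P0,(555,-158),8,50))
for z in (50,50.8): print(redplane('side',im0,z,(205,165,320,275)),redplane('side',im,z,(205,165,320,275)))
t0=cv2.imread('pics/top0.png')
for z in (49.2,50): print(redplane('top',t0,z,(180,165,305,245)))
Pt=cloud('top',np.load('pics/top0.npy'))
for nm,Q in (('side',P0),('top',Pt)):
    m=(abs(Q[...,0]-553)<14)&(abs(Q[...,1]-109)<14)
    for lo,hi in ((70,94),(94,99)): q=Q[m&(Q[...,2]>lo)&(Q[...,2]<hi)]; print(nm,lo,len(q),q.mean(0).round(1),np.ptp(q,axis=0).round(1))
"
```

```text
(364, array([ 5.54150e+02,  1.07258e+02, -9.00000e-03,  1.90000e-02]), np.float64(0.75), (np.int64(252), np.int64(274), np.int64(160), np.int64(182)))
(205, array([ 5.54772e+02, -1.61327e+02, -7.00000e-03,  1.00000e-03]), np.float64(1.26), (np.int64(286), np.int64(303), np.int64(142), np.int64(159)))
((553.0398559570312, 108.50967407226562), (62.52588653564453, 61.0950813293457), 76.14321899414062) ((552.6737670898438, 109.06378936767578), (62.20131301879883, 60.88169860839844), 76.7874984741211)
((552.8033447265625, 109.22434997558594), (62.444908142089844, 61.01597213745117), 76.14323425292969) ((552.437744140625, 109.77772521972656), (62.120750427246094, 60.80283737182617), 76.78750610351562)
((554.2244873046875, 109.52010345458984), (60.275577545166016, 59.8951530456543), 76.54692840576172)
((554.145263671875, 109.49989318847656), (60.22198486328125, 59.84189224243164), 76.54694366455078)
side 70 47 [551.5 112.3  82.1] [11.6  8.4 23.4]
side 94 23 [552.4 109.2  96.4] [10.9 13.4  4.2]
top 70 14 [552.7 109.1  89.3] [10.1 12.1 21.4]
top 94 12 [554.4 111.4  96. ] [9.7 7.2 3. ]
```

Call:
arm_command:
  targets:
    - [[0,0,-0.002],[0.0008,0.001,0.015],255]
    - [[0,0,-0.002],[0.0008,0.001,0.035],255]
    - [[0,0,-0.002],[0.0008,0.001,0.055],255]
    - [[0,0,-0.002],[0.0008,0.001,0.068],255]
    - [[0,0,-0.002],[0.0008,0.001,0.074],255]
    - [[0,0,-0.002],[0.0008,0.001,0.075],255]
    - [[0,0,-0.002],[0.0008,0.001,0.075],255]
    - [[0,0,-0.002],[0.0008,0.001,0.075],255]

```text
t: 6.1
eef_pos: [552.4, 110.3, 140.4]
tcp_rot: [3.141, 0.001, 2.906]
ft_force: [0.5, -0.8, -4.9]
opening: 0.274
```

```bash
python3 -c "
from h import *
plan([553.2,109.1,131],166.45)
for n in ('side',):
    p,d=read_camera(n); cv2.imwrite(f'pics/{n}4.png',p); np.save(f'pics/{n}4.npy',d)
P=cloud('side',d); print(socket_axis(p,P,(553,108),82,125))
a=p[150:280,200:340]
cv2.imwrite('pics/c7.png',cv2.resize(a,None,fx=4.5,fy=4.5,interpolation=cv2.INTER_CUBIC))
"
```

```text
t 6.1 pos [552.4 110.3 140.4] rot [1.7997e+02 7.0000e-02 1.6649e+02] F [ 0.5 -0.8 -4.9] M [0.01 0.09 0.05] op 0.274 j [ 0.08  0.49  1.79  0.    0.86 -1.26]
turn [0.0005 0.0012 0.0007] shift [-0.001  -0.001   0.0094]
(298, array([ 5.53963e+02,  1.09080e+02, -7.00000e-03,  1.60000e-02]), np.float64(0.74), (np.int64(253), np.int64(273), np.int64(190), np.int64(208)))
```

View pics/c7.png

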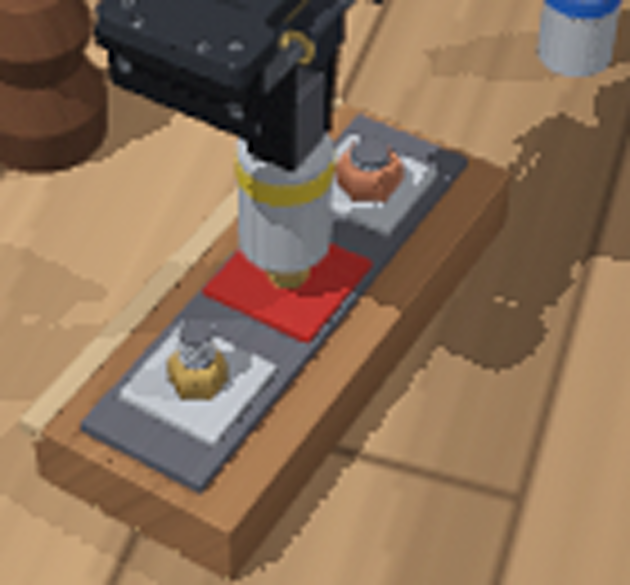

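Call:
arm_command:
  targets:
    - [[0,0,0],[0,-0.0005,0.003],255]
    - [[0,0,0],[0,-0.0005,0.006],255]
    - [[0,0,0],[0,-0.0005,0.008],255]
    - [[0,0,0],[0,-0.0005,0.01],255]
    - [[0,0,0],[0,-0.0005,0.011],255]
    - [[0,0,0],[0,-0.0005,0.012],255]
    - [[0,0,0],[0,-0.0005,0.012],255]

```text
t: 6.85
eef_pos: [551.9, 109.7, 127.5]
tcp_rot: [-3.142, -0.0, 2.906]
ft_force: [-0.4, 0.5, -5.5]
opening: 0.271
```

```bash
python3 -c "
from h import *
plan([553.2,109.1,115],166.45)"
```

```text
t 6.85 pos [551.9 109.7 127.5] rot [-1.8000e+02 -1.0000e-02  1.6649e+02] F [-0.4  0.5 -5.5] M [ 0.01  0.05 -0.  ] op 0.271 j [ 0.08  0.51  1.81  0.    0.83 -1.26]
turn [-0.     -0.0002  0.0007] shift [-0.0014 -0.0003  0.0125]
```

Call:
arm_command:
  targets:
    - [[0,0,0],[0,0,0.001],255]
    - [[0,0,0],[0,0,0.002],255]
    - [[0,0,0],[0,0,0.003],255]
    - [[0,0,0],[0,0,0.004],255]

```text
t: 7.25
eef_pos: [551.9, 109.7, 123.6]
tcp_rot: [3.142, -0.0, 2.906]
ft_force: [-0.3, 0.2, -4.2]
opening: 0.268
```

```bash
python3 -c "
from h import *
plan([553.2,109.1,115],166.45)"
```

```text
t 7.25 pos [551.9 109.7 123.6] rot [180.    -0.   166.49] F [-0.3  0.2 -4.2] M [-0.16  0.21 -0.01] op 0.268 j [ 0.08  0.51  1.81  0.    0.82 -1.26]
turn [ 0.     -0.      0.0007] shift [-0.0014 -0.0003  0.0086]
```

Call:
arm_command:
  targets:
    - [[0,0,0],[0,0,0.001],255]
    - [[0,0,0],[0,0,0.002],255]
    - [[0,0,0],[0,0,0.003],255]
    - [[0,0,0],[0,0,0.004],255]
    - [[0,0,0],[0,0,0.005],255]
    - [[0,0,0],[0,0,0.006],255]
    - [[0,0,0],[0,0,0.006],255]

```text
t: 7.95
eef_pos: [551.9, 109.7, 117.4]
tcp_rot: [-3.142, -0.0, 2.906]
ft_force: [-0.2, -0.7, -5.9]
opening: 0.27
```

```bash
python3 -c "
from h import *
plan([553.2,109.1,115],166.45)
p,d=read_camera('side'); cv2.imwrite('pics/side5.png',p)
P=cloud('side',d); print(socket_axis(p,P,(553,108),70,110))
cv2.imwrite('pics/c8.png',cv2.resize(p[150:280,200:340],None,fx=4.5,fy=4.5,interpolation=cv2.INTER_CUBIC))"
```

```text
t 7.95 pos [551.9 109.7 117.4] rot [-1.8000e+02 -1.0000e-02  1.6649e+02] F [-0.2 -0.7 -5.9] M [-0.24  0.21  0.09] op 0.27 j [ 0.08  0.52  1.81  0.    0.8  -1.26]
turn [-0.     -0.0002  0.0007] shift [-0.0014 -0.0003  0.0024]
(274, array([ 5.53247e+02,  1.08618e+02, -1.60000e-02,  2.00000e-02]), np.float64(0.83), (np.int64(253), np.int64(274), np.int64(192), np.int64(213)))
```

View pics/c8.png

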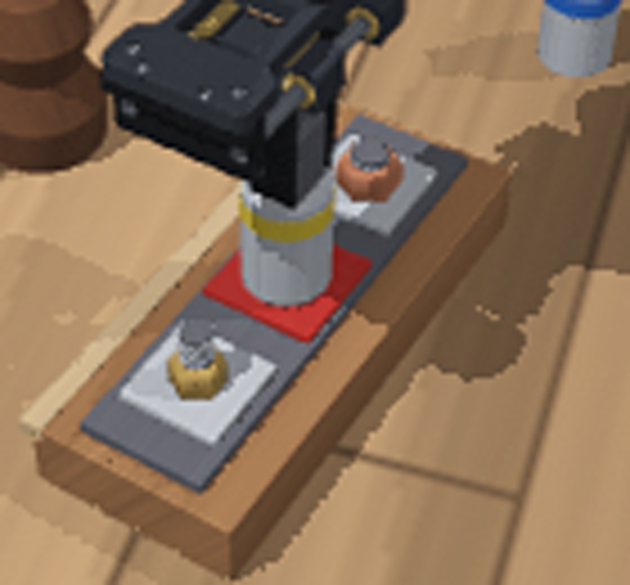

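Call:
arm_command:
  targets:
    - [[0,0,0],[0,0,0.001],255]
    - [[0,0,0],[0,0,0.002],255]
    - [[0,0,0],[0,0,0.0025],255]
    - [[0,0,0],[0,0,0.003],255]
    - [[0,0,0],[0,0,0.003],255]
    - [[0,0,0],[0,0,0.003],255]

```text
t: 8.6
eef_pos: [551.9, 109.7, 114.6]
tcp_rot: [3.142, -0.0, 2.906]
ft_force: [-1.2, -2.0, -4.0]
opening: 0.271
```

```bash
python3 -c "
from h import *
plan([553.2,109.1,114.6],166.45)"
```

```text
t 8.6 pos [551.9 109.7 114.6] rot [180.    -0.   166.49] F [-1.2 -2.  -4. ] M [-0.42  0.38 -0.01] op 0.271 j [ 0.08  0.53  1.82  0.    0.8  -1.26]
turn [ 0.     -0.0001  0.0007] shift [-0.0014 -0.0003  0.    ]
```

Call:
arm_command:
  targets:
    - [[0,0,0],[0,0,0.0005],255]
    - [[0,0,0],[0,0,0.0005],255]
    - [[0,0,0],[0,0,0.001],255]
    - [[0,0,0],[0,0,0.001],255]

```text
t: 9.0
eef_pos: [552.0, 109.7, 114.6]
tcp_rot: [3.141, 0.001, 2.906]
ft_force: [-5.6, -3.5, 9.3]
opening: 0.274
```

```bash
python3 -c "
from h import *
plan([553.2,109.1,114.6],166.45)"
```

```text
t 9.0 pos [552.  109.7 114.6] rot [1.7999e+02 4.0000e-02 1.6649e+02] F [-5.6 -3.5  9.3] M [-0.58  1.27  0.01] op 0.274 j [ 0.08  0.53  1.82 -0.    0.8  -1.26]
turn [0.0002 0.0007 0.0008] shift [-0.0013 -0.0003 -0.    ]
```

Call:
arm_command:
  targets:
    - [[0,0,0],[0.0004,-0.0003,0.0003],255]
    - [[0,0,0],[0.0004,-0.0003,0.0003],255]
    - [[0,0,0],[0.0004,-0.0003,0.0003],255]
    - [[0,0,0],[0.0004,-0.0003,0.0003],255]

```text
t: 9.4
eef_pos: [552.0, 109.6, 114.6]
tcp_rot: [3.141, 0.002, 2.906]
ft_force: [-4.1, -2.3, 11.2]
opening: 0.272
```

```bash
python3 -c "
from h import *
p,d=read_camera('side'); cv2.imwrite('pics/side6.png',p)
P=cloud('side',d); print(socket_axis(p,P,(553,108),60,105))
plan([553.2,109.1,114.6],166.45)
cv2.imwrite('pics/c9.png',cv2.resize(p[180:260,220:320],None,fx=7,fy=7,interpolation=cv2.INTER_CUBIC))"
```

```text
(298, array([ 5.53309e+02,  1.08480e+02, -3.00000e-03,  1.50000e-02]), np.float64(0.75), (np.int64(253), np.int64(274), np.int64(194), np.int64(215)))
t 9.45 pos [552.  109.6 114.5] rot [1.7996e+02 1.0000e-01 1.6649e+02] F [-3.5 -2.4 11.3] M [-0.32  1.19  0.03] op 0.271 j [ 0.08  0.53  1.82  0.    0.8  -1.26]
turn [0.0007 0.0017 0.0007] shift [-0.0013 -0.0002 -0.0001]
```

View pics/c9.png

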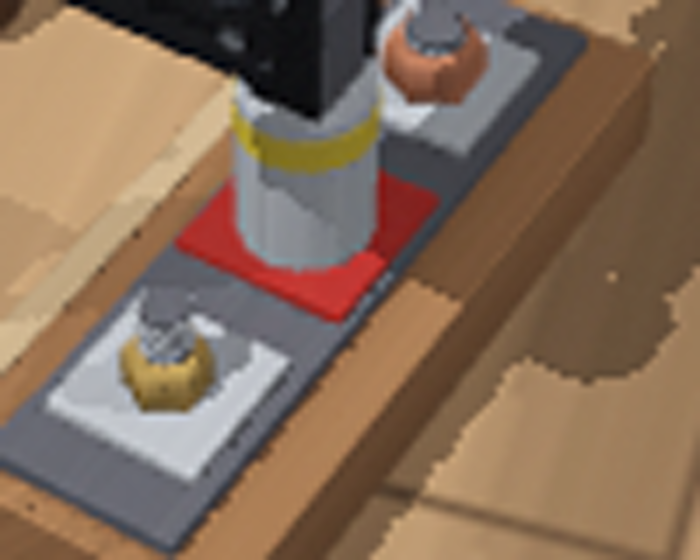

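The crop shows the yellow-banded socket upright, with its rim (crop pixel 305,270) down on the red washer and no gap. The TCP stopped at 114.6 mm, as expected for fully home (50 + 64.6), while pushing with about 16 N.

```bash
python3 -c "
from h import *
print(env.job_done()); s=env.state(); print(s['t'],s['eef_pos'],s['ft_force'],s['opening'])"
```

```text
the job is handed in; nothing more can be done
None
the job is handed in; nothing more can be done
```

The yellow-banded socket fits the nut on the red washer. I handed the job in at about 9.5 s with it still gripped, upright and fully home.

**Choice of socket:** The camera images showed the red-washer nut as the smallest, with its stud top about 96 mm above the bench. That matches the 18 mm nut, so I tried yellow first and it fitted. The blue and green sockets were never tried or moved. The tin, the mallet and the carving were not touched.

**Last checks:**
- **Depth:** The tool stopped at z = 114.6 mm, which is 50 mm above where it was with the socket standing on the bench, so the rim is at washer height.
- **Push and grip:** It is pressed down with about 16 N, and the opening still reads 26 mm, the width of the head.
- **Upright:** The tool is within 0.1° of vertical, and the side picture shows the rim on the washer with no gap.

**Disagreements:**
- The camera and robot positions of the socket axis differed by 1–1.5 mm, within the calibration error.
- A small sideways force of about 4 N and a moment of about 1.2 N m remained at the end.

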